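# Gather the drilled brass blanks in the tray's pouring corner

### The job

The batch is drilled: take the last brass blank off the wooden block and put it in the blue tray that holds the other four brass blanks (not the one with steel offcuts). Then grip that tray by its rim and tip it up, its pouring corner staying down on the bench, to about 35 degrees so that all five blanks slide together into the pouring corner, and finish still holding it tilted like that. Spill no blank, let the tray lean on nothing else, and leave everything else where it stands.

Things in the scene. Friction and masses are not known exactly. Their poses are not given: they have to be found in the camera images.
- tray: The blue plastic parts tray holding the brass blanks: open box 200 (x) x 150 (y) x 55 mm high, 0.3 to 0.5 kg, walls and floor 4 mm thick. Origin at the centre of its underside, z up. A bead rim for pinching from above runs along the wall tops, except at the low pouring corner (+x, -y), which points away from the robot, within 60 degrees of straight ahead.
- tray_spout (a point): The tray's pouring corner: the inner corner of its floor, at x = +96, y = -71, z = +4 mm in the tray's frame. The outer bottom corner, on which it pivots when tipped, is 4 mm further out in x and y and 4 mm lower. Here both walls drop to 36 mm over the last 42 mm and a V lip sticks out 14 mm in x and y.
- tray_back (a point): The tray's back corner, diagonally opposite the pouring corner: outside of the walls at rim-top height, x = -100, y = +75, z = +55 mm in the tray's frame. The bead rim is 10 mm wide and 10 mm high: its inner face is flush with the inside of the wall, its outer face 6 mm outside the wall (212 x 162 mm over the rim).
- last_blank: Brass blank, a solid upright cylinder 16 mm across and 14 mm high with a dark drilled hole on its axis, 22 g. Origin at the centre of its underside. It starts standing on the wooden block.
- blank1: Like last_blank (brass, 16 mm across, 14 mm high, 22 g; origin at the centre of its underside); starts upright, loose on the tray's floor, well away from the pouring corner. Brass slides on the tray floor from a slope of 8 to 12 degrees, and along the walls into the corner from about 25.
- blank2: Like last_blank (brass, 16 mm across, 14 mm high, 22 g; origin at the centre of its underside); starts upright, loose on the tray's floor, well away from the pouring corner. Brass slides on the tray floor from a slope of 8 to 12 degrees, and along the walls into the corner from about 25.
- blank3: Like last_blank (brass, 16 mm across, 14 mm high, 22 g; origin at the centre of its underside); starts upright, loose on the tray's floor, well away from the pouring corner. Brass slides on the tray floor from a slope of 8 to 12 degrees, and along the walls into the corner from about 25.
- blank4: Like last_blank (brass, 16 mm across, 14 mm high, 22 g; origin at the centre of its underside); starts upright, loose on the tray's floor, well away from the pouring corner. Brass slides on the tray floor from a slope of 8 to 12 degrees, and along the walls into the corner from about 25.
- block: Dark wooden drilling block, 90 x 90 mm, 30 mm high, fixed to the bench. Origin at the centre of its underside.
- tray_offcuts: A second blue tray of the very same make, holding grey steel rod offcuts and no brass (0.75 kg). It may stand on the left or the right. Leave it alone. Origin and axes as for the tray.
- disc: Dark grinding disc lying flat, 125 mm across, 12 mm thick, origin at the centre of its underside. Leave alone.
- jar: Jar with a green lid, 84 mm across, 120 mm high, origin at the centre of its underside. Leave alone.
- oil_bottle: Cream plastic bottle, 66 mm across, 190 mm high, origin at the centre of its underside. Leave alone.
- screwdriver: Screwdriver with a wooden handle, 200 mm long, lying along its x axis; origin at mid-length on the bench. Leave alone.
- hammer: Hammer with a wooden handle, 260 mm long, lying along its x axis; origin at mid-length on the bench. Leave alone.
- rod_tin: Metal tin 74 mm across, 100 mm high, with thin rods standing in it up to 200 mm; origin at the centre of its underside. Leave alone.
Mind the look-alikes: they are no part of the job. There is more than one size of the block; the one meant has the size given above.

How it is judged:
By the outcome, as a careful person would: the job done as asked, in the order asked, and still so for the second after the job is handed in, while the arm keeps its last pose, push and grip.
It also fails if it takes over 45 s, if anything falls off the work surface, if the arm or the gripper's body presses on something with over 40 N, if the wrist force passes 120 N, or if a joint passes its speed limit or range.

### The arm

A 6-joint arm with a two-finger parallel gripper is mounted at the origin on the work surface. World frame = base frame: x ahead of the robot, y to its left, z up, the work surface at z = 0. Lengths are in m, angles in rad, forces in N, time in s.
With the tool pointing down it reaches from about 0.275 to 0.975 m from the base axis. Payload 8.4 kg.
Tool frame: the origin (TCP) lies midway between the tips of the shut fingers; the grasp point (between the pads) lies 19 mm behind it; z points along the fingers, y is the line along which they close (so a half turn about z gives the same grasp; the last joint's range is limited). The gripper opens to 92 mm and grips with 3 to 60 N. Pads are 20 mm wide; open, the fingers measure 128 mm over their backs; the gripper's body (75 mm by 189 mm) begins 69 mm behind the grasp point.
Start: joints at [1.258, 0.353, 1.633, -0, 1.155, -0.002], TCP at [0.191, 0.595, 0.215] pointing down, gripper open.
Joint ranges: [-2.63, 2.63], [-0.92, 2.1], [0.06, 2.66], [-1.3, 4.44], [0, 2.69], [-3.02, 3.02]. Speed limits (rad/s): [2.22, 2.22, 2.79, 3.14, 3.14, 3.14].

### API

Orientations are given as a unit quaternion [x, y, z, w].
In Python, from plant import monitor, camera, manip gives the robot as it stands.
- The arm moves only by the tool send_rows, never from a script. Its argument "rows" is a list of rows, each an object of numbers: "dx", "dy", "dz": the shift along the tool's x, y, z each as a share of 0.4 m, from -1 to 1; "spin": the turn about the tool's z as a share of pi rad, from -1 to 1; "jaw": the opening, from 0 (shut) to 1 (fully open). A call has 1 to 5 rows; each row shifts and turns the commanded pose from where the row before left it, along the tool's axes as they then stand; what a row does not reach is not made up. A row lasts 1/10 s, in which the tool goes at most 50 mm and 8.59 degrees, less where a joint would pass 70% of its speed; a pose out of reach is approached as far as the arm can. A call with a number of a shift or a turn outside -1 to 1 is refused whole. A call with a gripper value outside its range is refused whole. The fingers move at their own pace and stop on an object; "squeeze" is the grip in N (left out, the last holds). Time passes only in rows, so rows that do not move let the fingers close. It gives the time, the measured TCP pose, the force, the opening and the grip force at its end, in the units of the state.
- monitor.state(): the state, without advancing time (a new reading comes with each control period).
- camera(name): name is "scene" or "top"; returns a dict with "image" (384x512x3 uint8, red, green, blue), "depth" (384x512 float32, m along the optical axis (not along the pixel's ray), 0 where there is no reading), "fx", "fy", "cx", "cy" (pixels), "dist_coeffs" ([k1, k2, p1, p2, k3] as OpenCV has them; the pictures are not rectified), "pose" (4x4, takes a point from camera to world coordinates). Camera axes: x right, y up, looking along -z (the intrinsics and any distortion apply to the point x, -y, -z); pixel columns grow to the right and rows downward; lengths in m; the calibration is good to about 2 mm. A picture is of the moment at which its call begins.
- manip.close_job(): hands the job in; it is judged then, once.
The state is a dict: "time_s": time; "qpos": joint angles; "qvel": joint speeds; "effort": joint torques, N m; "position": TCP position; "tool_rot": TCP orientation; "wrist_force": force on the tool from outside, world axes, zero at the start; "ft_torque": the same for the moment, N m; "gripper_width": finger opening in m; "grip_force": force on a finger pad.
Only numpy, scipy, OpenCV 4.12 (cv2) and the standard library are available. Lean on these libraries where they do the work, as an engineer would, in place of code of your own. Each camera call takes 0.05 s, during which the arm holds its last target. There are 200 camera calls.

## Working session

There is one attempt and no reset: what is moved stays moved. The work goes in short steps, Python scripts to look and compute and a tool call to move; the robot and the scene stay as the last step left them, time stands still between calls to the robot, and variables do not carry over. Pictures are saved under pics/ and viewed, at most 10 in all, crops included, and the job is handed in when it is done.

Besides the shell and the picture viewer there is one more tool, called after ">>>" in YAML: its name, and indented under it one key for each argument. send_rows: Moves the arm, as the interface text tells. Its arguments: {"type":"object","properties":{"rows":{"type":"array"},"squeeze":{"type":"number"}},"required":["rows"]}

```bash
ls; mkdir -p pics; cat > h.py <<'E'
import numpy as np, cv2
from plant import monitor, camera, manip
def grab(n):
    c=camera(n); np.savez('%s.npz'%n,**c); return c
def load(n): return dict(np.load('%s.npz'%n))
def world(c,uv,z=None):
    uv=np.array(uv,float).reshape(-1,2)
    K=np.array([[c['fx'],0,c['cx']],[0,c['fy'],c['cy']],[0,0,1]],float)
    n=cv2.undistortPoints(uv.reshape(-1,1,2),K,np.array(c['dist_coeffs'],float)).reshape(-1,2)
    r=np.c_[n[:,0],-n[:,1],-np.ones(len(n))]
    P=np.array(c['pose'])
    if z is None:
        d=np.array([c['depth'][int(round(v)),int(round(u))] for u,v in uv])
        return (r*d[:,None])@P[:3,:3].T+P[:3,3]
    w=r@P[:3,:3].T; t=(z-P[2,3])/w[:,2]
    return P[:3,3]+w*t[:,None]
def cloud(c):
    h,w=c['depth'].shape; u,v=np.meshgrid(np.arange(w),np.arange(h))
    return world(c,np.c_[u.ravel(),v.ravel()]).reshape(h,w,3)
E
python3 - <<'E'
from h import *
for n in ('scene','top'):
    c=grab(n); cv2.imwrite(f'pics/{n}1.png',cv2.resize(c['image'][:,:,::-1],(800,600)))
    print(n,np.round(c['pose'],3),c['fx'],c['dist_coeffs'])
print(monitor.state())
E
```

```text
pics
scene [[-0.268 -0.701  0.661  1.26 ]
 [ 0.963 -0.187  0.192  0.205]
 [-0.011  0.688  0.725  0.878]
 [ 0.     0.     0.     1.   ]] 385.4453737620753 [-0.13159062  0.          0.          0.          0.        ]
top [[-0.012  0.99  -0.143  0.32 ]
 [-1.    -0.013 -0.01  -0.032]
 [-0.011  0.143  0.99   1.246]
 [ 0.     0.     0.     1.   ]] 359.4613490941835 [-0.03509536  0.          0.          0.          0.        ]
{'time_s': 0.1, 'qpos': array([ 1.25760962e+00,  3.53597079e-01,  1.63407983e+00, -1.28416281e-05,
        1.15522381e+00, -2.39695319e-03]), 'qvel': array([ 0.00011268, -0.00060295, -0.0014461 , -0.00060676,  0.00104521,
        0.00016578]), 'effort': array([ 2.83062409e-04, -5.94897974e+01, -3.34930587e+01,  6.99113449e-02,
        1.82185869e-02,  3.94741647e-06]), 'position': array([0.19098888, 0.59460932, 0.21391883]), 'tool_rot': array([ 1.54767633e-01,  9.87950683e-01, -6.46830933e-04, -9.69737498e-05]), 'wrist_force': array([-0.28387589,  0.3161581 , -1.26543556]), 'ft_torque': array([0.02692256, 0.01422989, 0.01505573]), 'grip_force': 0.0, 'gripper_width': 0.09205467222259632}
```

View pics/top1.png

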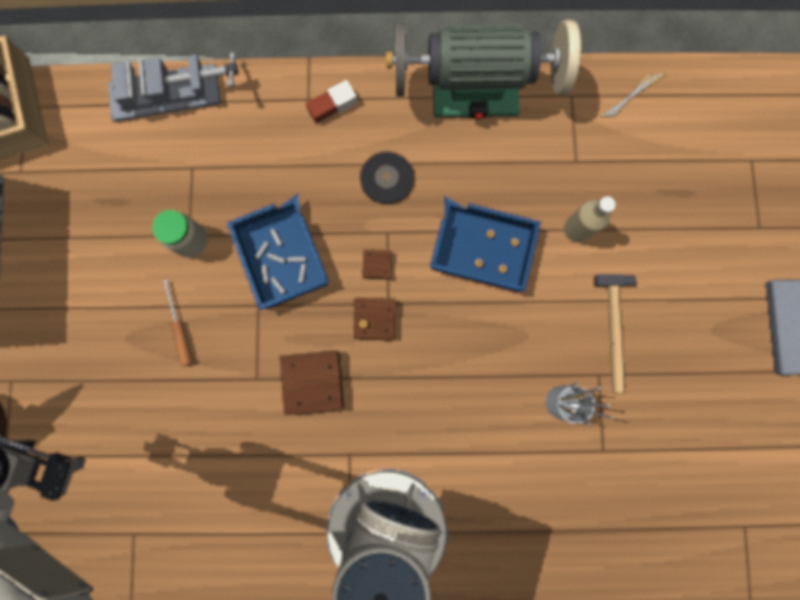

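View pics/scene1.png

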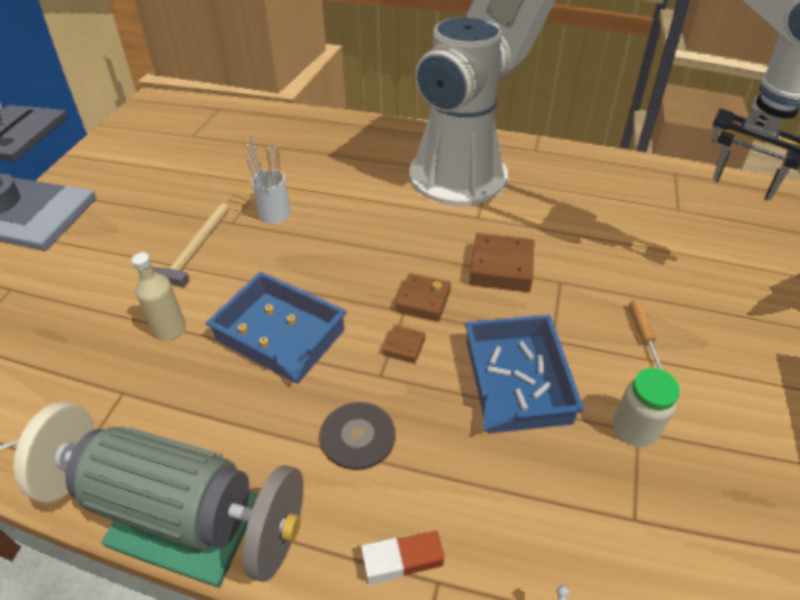

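The candidates (px in the 800x600 top view):

- **Trays:** the left one at (278,255) holds grey offcuts. The right one at (487,248) holds four brass blanks, so it is the one meant. Its pouring corner is at (447,203).
- **Blocks:** small (377,264), medium (375,320) and large (311,383). The medium one carries the blank at (363,324) and looks like the 90 mm one.

I'll confirm both with a measurement and an enlarged crop.

```bash
python3 - <<'E'
from h import *
from scipy.optimize import minimize
c=load('top'); W=cloud(c); im=c['image'].astype(int); s=512/800
R,G,B=im[...,0],im[...,1],im[...,2]
u,v=np.meshgrid(np.arange(512),np.arange(384))
blue=(B>R+30)&(B>G+15)&(u>265)&(u<355)&(v>118)&(v<195)
rim=blue&(W[...,2]>.047)&(W[...,2]<.065)
P=W[rim]; print('rim n',len(P),'z',np.median(P[:,2]))
def cost(p):
    cx,cy,a=p; d=P[:,:2]-[cx,cy]; x=d[:,0]*np.cos(a)+d[:,1]*np.sin(a); y=-d[:,0]*np.sin(a)+d[:,1]*np.cos(a)
    # distance to rim centreline rect 101x76 half
    qx,qy=abs(x)-.101,abs(y)-.076
    dist=np.where((qx>0)|(qy>0),np.hypot(np.maximum(qx,0),np.maximum(qy,0)),np.minimum(-qx,-qy))
    return np.minimum(dist,.012).mean()
best=min((minimize(cost,[*np.mean(P[:,:2],0),np.deg2rad(a0)],method='Nelder-Mead',options=dict(xatol=1e-5,fatol=1e-7,maxiter=2000)) for a0 in(65,75,85)),key=lambda r:r.fun)
cx,cy,a=best.x; print('tray',best.x,np.rad2deg(a),'cost',best.fun)
Rm=np.array([[np.cos(a),-np.sin(a)],[np.sin(a),np.cos(a)]])
print('spout',Rm@[.1,-.075]+[cx,cy],'back',Rm@[-.1,.075]+[cx,cy])
brass=((R>B+60)&(R>G+25)&(blue==0)&(u>275)&(u<345)&(v>135)&(v<182)&(W[...,2]>.008)&(W[...,2]<.03)&(R>120)).astype(np.uint8)
n,l,st,ce=cv2.connectedComponentsWithStats(brass)
for i in range(1,n):
    if st[i,4]>5:
        w=world(c,ce[i],.018)[0]; print('blank',ce[i]/s,st[i,4],w.round(3),'tray frame',(Rm.T@(w[:2]-[cx,cy])).round(3))
# block sizes
for nm,uv in dict(small=(377,264),med=(380,312),large=(311,383)).items():
    uu,vv=int(uv[0]*s),int(uv[1]*s); z=W[vv,uu,2]
    m=((abs(W[...,2]-z)<.006)&(abs(u-uu)<26)&(abs(v-vv)<26)&(R<130)).astype(np.uint8)
    n,l,st,ce=cv2.connectedComponentsWithStats(m); k=l[vv,uu]; q=W[l==k][:,:2].astype(np.float32)
    print(nm,z,cv2.minAreaRect(q))
m=(abs(u-232)<8)&(abs(v-207)<8)&(W[...,2]>.037)
print('last blank top n',m.sum(),W[m].mean(0),W[m].max(0),W[m].min(0)); print(world(c,[363*s,324*s],.044))
g=cv2.resize(c['image'][115:225,215:355,::-1],None,fx=5.6,fy=5.4,interpolation=cv2.INTER_CUBIC); cv2.imwrite('pics/crop1.png',g)
E
```

```text
rim n 480 z 0.05620835872918717
tray [ 0.60556388 -0.22119865  1.30041821] 74.50847520809229 cost 0.0023994761521952328
spout [ 0.70454872 -0.14486384] back [ 0.50657905 -0.29753346]
blank [489.84375 233.59375] 12 [ 0.638 -0.239  0.018] tray frame [-0.009 -0.036]
blank [514.0625 241.875 ] 10 [ 0.618 -0.293  0.018] tray frame [-0.066 -0.031]
blank [478.3203125 262.5      ] 8 [ 0.572 -0.211  0.018] tray frame [0.001 0.035]
blank [502.08333333 268.359375  ] 12 [ 0.558 -0.264  0.018] tray frame [-0.054  0.034]
small 0.024831151257679318 ((0.5723112225532532, 0.015139203518629074), (0.062265828251838684, 0.061685435473918915), 88.4905014038086)
med 0.033265247096201156 ((0.4498421251773834, 0.02234010025858879), (0.0880715474486351, 0.08605547994375229), 89.12020111083984)
large 0.04121433699737631 ((0.3137015104293823, 0.15700218081474304), (0.12411869317293167, 0.12513530254364014), 5.418956279754639)
last blank top n 20 [0.43929474 0.04666583 0.04372308] [0.4545608  0.06293434 0.04935306] [0.43049299 0.0387319  0.03737331]
[[0.43549225 0.04457114 0.044     ]]
```

View pics/crop1.png

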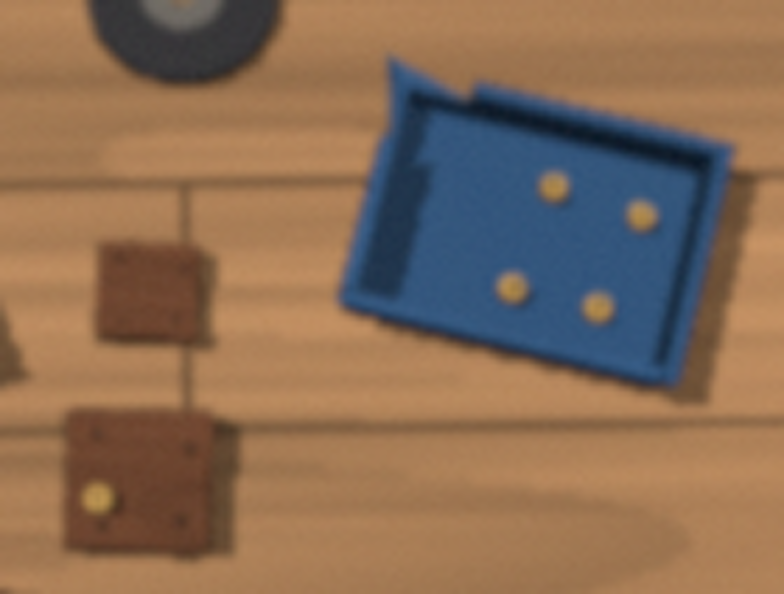

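The crop shows the brass tray, with its pouring corner at crop (395,70) and four blanks inside. The last blank is at (98,497) on the middle-sized block, which measures 88 x 86 mm and 30 mm high, so that's the right block. I'll refine the blank's position with both cameras.

```bash
python3 - <<'E'
from h import *
s=512/800
for n,(uu,vv) in dict(top=(232.5,207),scene=(437*s,286*s)).items():
    c=load(n); im=c['image'].astype(int)
    u,v=np.meshgrid(np.arange(512),np.arange(384))
    R,G,B=np.moveaxis(im,2,0)
    m=(abs(u-uu)<9)&(abs(v-vv)<9)&(G>100)&(R>B+30)
    ce=np.array([u[m].mean(),v[m].mean()]); z=.044 if n=='top' else .038
    print(n,m.sum(),ce,world(c,ce,z))
# tray rim check in scene: outer rim corners by eye (800px): left-back(261,275) right(345,316) left(209,325)
c=load('scene'); print(world(c,np.array([(263,276),(345,316),(209,324)])*s,.055).round(3))
a=1.3004;Rm=np.array([[np.cos(a),-np.sin(a)],[np.sin(a),np.cos(a)]])
for p in [(-.106,.081),(.106,.081),(-.106,-.081),(.05,0),(-.075,.077)]: print(p,(Rm@p+[.6056,-.2212]).round(3))
E
```

```text
top 58 [227.60344828 206.87931034] [[0.43731541 0.06042157 0.044     ]]
scene 138 [281.37681159 179.98550725] [[0.42386143 0.0474691  0.038     ]]
[[ 0.516 -0.29   0.055]
 [ 0.574 -0.097  0.055]
 [ 0.659 -0.335  0.055]]
(-0.106, 0.081) [ 0.499 -0.302]
(0.106, 0.081) [ 0.556 -0.097]
(-0.106, -0.081) [ 0.655 -0.345]
(0.05, 0) [ 0.619 -0.173]
(-0.075, 0.077) [ 0.511 -0.273]
```

```bash
cat >> h.py <<'E'
from scipy.optimize import minimize
def fit_tray(c,x0,z=(.047,.066),show=None):
    W=cloud(c); R,G,B=np.moveaxis(c['image'].astype(int),2,0)
    m=(B>R+30)&(B>G+15)&(W[...,2]>z[0])&(W[...,2]<z[1])&(np.hypot(W[...,0]-x0[0],W[...,1]-x0[1])<.15)
    v,u=np.nonzero(m); P=world(c,np.c_[u,v],.055) # rim top height known
    def cost(p):
        d=P[:,:2]-p[:2]; ca,sa=np.cos(p[2]),np.sin(p[2]); x=d[:,0]*ca+d[:,1]*sa; y=-d[:,0]*sa+d[:,1]*ca
        qx,qy=abs(x)-.101,abs(y)-.076
        t=np.where((qx>0)|(qy>0),np.hypot(np.maximum(qx,0),np.maximum(qy,0)),np.minimum(-qx,-qy))
        return np.minimum(t,.012).mean()
    r=min((minimize(cost,[x0[0]+dx,x0[1]+dy,x0[2]],method='Nelder-Mead') for dx in(-.01,0,.01) for dy in (-.01,0,.01)),key=lambda r:r.fun)
    return r.x,r.fun,len(P),np.median(W[m][:,2])
def brass(c,uv,rad=9):
    hsv=cv2.cvtColor(c['image'],cv2.COLOR_RGB2HSV).astype(int); u,v=np.meshgrid(np.arange(512),np.arange(384))
    m=(abs(u-uv[0])<rad)&(abs(v-uv[1])<rad)&(hsv[...,0]>=14)&(hsv[...,0]<=32)&(hsv[...,1]>90)&(hsv[...,2]>120)
    return m.sum(),np.array([u[m].mean(),v[m].mean()])
E
python3 - <<'E'
from h import *
s=.64
for n in('top','scene'):
    c=load(n); print(n,fit_tray(c,[.6056,-.2212,1.3]))
    W=cloud(c); R,G,B=np.moveaxis(c['image'].astype(int),2,0)
    k=brass(c,(232.5,207),6) if n=='top' else brass(c,(437*s,286*s),8)
    print(k,world(c,k[1],.044),world(c,k[1],.038))
    # bench height check
    uv=(430,330) if n=='top' else (200,170)
    print('bench',world(c,[uv]))
c=load('scene');g=c['image'][160:250,125:300,::-1];cv2.imwrite('pics/crop2.png',cv2.resize(g,None,fx=4.5,fy=4.5,interpolation=cv2.INTER_CUBIC))
E
```

```text
top (array([ 0.60584264, -0.22153901,  1.29973797]), np.float64(0.002601305370763277), 480, np.float64(0.05620835872918717))
(np.int64(29), array([231.72413793, 206.5862069 ])) [[0.43812625 0.04656276 0.044     ]] [[0.43871407 0.04695603 0.038     ]]
bench [[ 0.01858534 -0.61185195 -0.00130211]]
scene (array([ 0.60974406, -0.22135339,  1.30379662]), np.float64(0.0032477159692721786), 619, np.float64(0.05472144558597247))
(np.int64(122), array([280.51639344, 180.8852459 ])) [[0.43433969 0.04691454 0.044     ]] [[0.42839983 0.04577749 0.038     ]]
bench [[ 0.40860032 -0.2328456  -0.00083498]]
```

View pics/crop2.png

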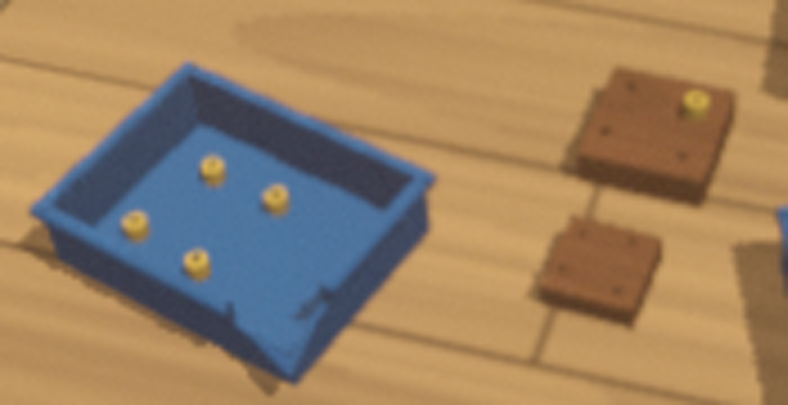

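>>> send_rows:
  rows:
    - {"spin":0.0443,"jaw":0.6}
    - {"spin":0.0443}
    - {"spin":0.0443}
    - {"spin":0.0443}
    - {"spin":0.0443}

```text
validation failed for argument at $.ro...
```

>>> send_rows:
  rows:
    - {"spin":0.0443}
    - {"spin":0.0443}
    - {"spin":0.0443}
    - {"spin":0.0443}
    - {"spin":0.0443}

```text
validation failed for argument at $.ro...
```

>>> send_rows:
  rows:
    - {"spin":0.0443}
    - {}

```text
validation failed for argument at $.ro...
```

All the fields seem to be required in every row.

>>> send_rows:
  rows:
    - {"dx":0,"dy":0,"dz":0,"spin":0.0443,"jaw":0.6}
    - {"dx":0,"dy":0,"dz":0,"spin":0.0443,"jaw":0.6}
    - {"dx":0,"dy":0,"dz":0,"spin":0.0443,"jaw":0.6}
    - {"dx":0,"dy":0,"dz":0,"spin":0.0443,"jaw":0.6}
    - {"dx":0,"dy":0,"dz":0,"spin":0.0443,"jaw":0.6}

```text
time_s: 0.6
position: [0.1911, 0.5948, 0.2141]
tool_rot: [0.485, 0.875, -0.0, 0.0]
wrist_force: [0.0, 0.4, 0.0]
gripper_width: 0.0558
grip_force: 0.0
```

>>> send_rows:
  rows:
    - {"dx":0,"dy":0,"dz":0,"spin":0.0443,"jaw":0.6}
    - {"dx":0,"dy":0,"dz":0,"spin":0.0443,"jaw":0.6}
    - {"dx":0,"dy":0,"dz":0,"spin":0.0443,"jaw":0.6}
    - {"dx":0,"dy":0,"dz":0,"spin":0.0443,"jaw":0.6}
    - {"dx":0,"dy":0,"dz":0,"spin":0.0443,"jaw":0.6}

```text
time_s: 1.1
position: [0.1911, 0.5948, 0.2142]
tool_rot: [0.754, 0.657, -0.0, 0.0]
wrist_force: [0.9, -0.2, 0.1]
gripper_width: 0.055
grip_force: 0.0
```

>>> send_rows:
  rows:
    - {"dx":0,"dy":0,"dz":0,"spin":0.0443,"jaw":0.6}
    - {"dx":0,"dy":0,"dz":0,"spin":0,"jaw":0.6}

```text
time_s: 1.3
position: [0.191, 0.5948, 0.2142]
tool_rot: [0.797, 0.604, -0.0, 0.0]
wrist_force: [0.5, -0.7, 0.6]
gripper_width: 0.0548
grip_force: 0.0
```

>>> send_rows:
  rows:
    - {"dx":-0.089,"dy":0.0738,"dz":0,"spin":0,"jaw":0.6}
    - {"dx":-0.089,"dy":0.0738,"dz":0,"spin":0,"jaw":0.6}
    - {"dx":-0.089,"dy":0.0738,"dz":0,"spin":0,"jaw":0.6}
    - {"dx":-0.089,"dy":0.0738,"dz":0,"spin":0,"jaw":0.6}
    - {"dx":-0.089,"dy":0.0738,"dz":0,"spin":0,"jaw":0.6}

```text
time_s: 1.8
position: [0.286, 0.3823, 0.2145]
tool_rot: [0.795, 0.607, -0.0, 0.0]
wrist_force: [0.4, -0.7, 0.6]
gripper_width: 0.0552
grip_force: 0.0
```

>>> send_rows:
  rows:
    - {"dx":-0.089,"dy":0.0738,"dz":0,"spin":0,"jaw":0.6}
    - {"dx":-0.089,"dy":0.0738,"dz":0,"spin":0,"jaw":0.6}
    - {"dx":-0.089,"dy":0.0738,"dz":0,"spin":0,"jaw":0.6}
    - {"dx":-0.089,"dy":0.0738,"dz":0,"spin":0,"jaw":0.6}
    - {"dx":-0.089,"dy":0.0738,"dz":0,"spin":0,"jaw":0.6}

```text
time_s: 2.3
position: [0.3806, 0.1713, 0.2147]
tool_rot: [0.795, 0.607, 0.0, 0.0]
wrist_force: [1.0, 1.1, -1.1]
gripper_width: 0.0551
grip_force: 0.0
```

>>> send_rows:
  rows:
    - {"dx":-0.089,"dy":0.0738,"dz":0,"spin":0,"jaw":0.6}
    - {"dx":-0.089,"dy":0.0738,"dz":0.09,"spin":0,"jaw":0.6}
    - {"dx":-0.089,"dy":0.0738,"dz":0.09,"spin":0,"jaw":0.6}
    - {"dx":0,"dy":0,"dz":0.09,"spin":0,"jaw":0.6}
    - {"dx":0,"dy":0,"dz":0,"spin":0,"jaw":0.6}

```text
time_s: 2.8
position: [0.4286, 0.0574, 0.1139]
tool_rot: [0.796, 0.606, -0.003, -0.002]
wrist_force: [0.5, 0.8, -0.7]
gripper_width: 0.055
grip_force: 0.0
```

```bash
python3 - <<'E'
from h import *
print(monitor.state()['position'])
for n in('scene','top'):
    c=grab(n)
    if n=='scene': cv2.imwrite('pics/scene2.png',cv2.resize(c['image'][100:230,200:360,::-1],None,fx=4.5,fy=4.5,interpolation=cv2.INTER_CUBIC))
E
```

```text
[0.42856089 0.05737209 0.11385091]
```

View pics/scene2.png

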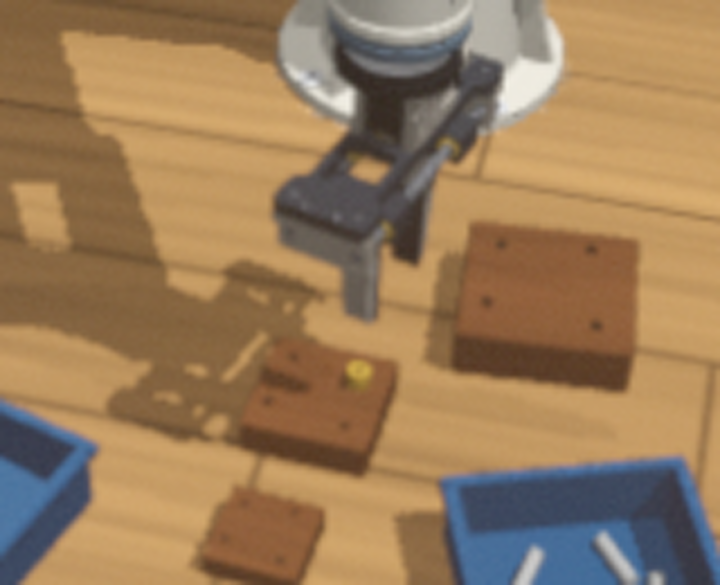

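The open gripper is above and just short of the blank, which is at crop (360,372). I'll centre it, go down part way and check from near.

>>> send_rows:
  rows:
    - {"dx":-0.022,"dy":0.028,"dz":0,"spin":0,"jaw":0.6}
    - {"dx":0,"dy":0,"dz":0.06,"spin":0,"jaw":0.6}
    - {"dx":0,"dy":0,"dz":0.06,"spin":0,"jaw":0.6}
    - {"dx":0,"dy":0,"dz":0,"spin":0,"jaw":0.6}

```text
time_s: 3.3
position: [0.4398, 0.0474, 0.0688]
tool_rot: [0.795, 0.606, -0.0, -0.0]
wrist_force: [0.3, -0.0, 0.1]
gripper_width: 0.0552
grip_force: 0.0
```

```bash
python3 - <<'E'
from h import *
c=load('scene'); print('blank scene',world(c,[279.6,181.8],.044))
print(monitor.state()['position'])
c=grab('scene'); cv2.imwrite('pics/scene3.png',cv2.resize(c['image'][140:210,235:325,::-1],None,fx=8,fy=8,interpolation=cv2.INTER_CUBIC))
E
```

```text
blank scene [[0.43893231 0.04509202 0.044     ]]
[0.43978254 0.04742487 0.06880728]
```

View pics/scene3.png

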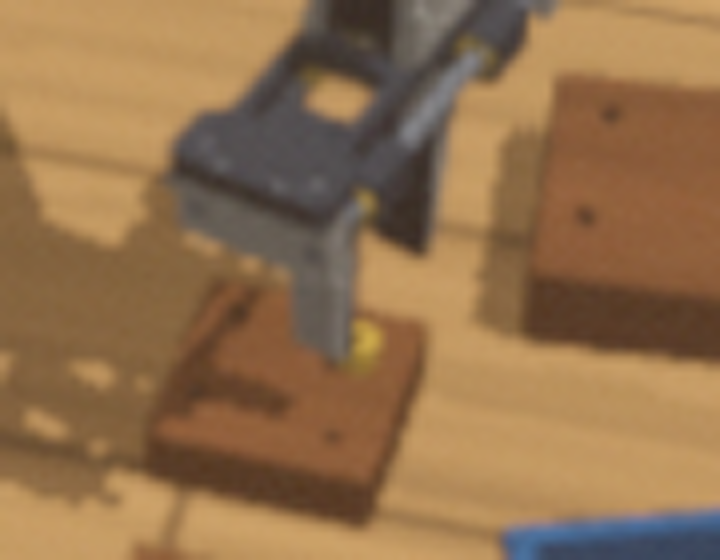

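Both cameras put the blank at (0.4385, 0.0457), and it lies between the fingers at crop (362,342). I'll go down and grip it.

>>> send_rows:
  rows:
    - {"dx":-0.005,"dy":-0.002,"dz":0.043,"spin":0,"jaw":0.6}
    - {"dx":0,"dy":0,"dz":0.043,"spin":0,"jaw":0.6}
    - {"dx":0,"dy":0,"dz":0,"spin":0,"jaw":0.6}
    - {"dx":0,"dy":0,"dz":0,"spin":0,"jaw":0}
    - {"dx":0,"dy":0,"dz":0,"spin":0,"jaw":0}
  squeeze: 12

```text
time_s: 3.85
position: [0.4398, 0.0458, 0.0362]
tool_rot: [0.796, 0.605, 0.001, 0.001]
wrist_force: [0.2, -0.3, -0.5]
gripper_width: 0.0412
grip_force: 0.0
```

>>> send_rows:
  rows:
    - {"dx":0,"dy":0,"dz":0,"spin":0,"jaw":0}
    - {"dx":0,"dy":0,"dz":0,"spin":0,"jaw":0}
    - {"dx":0,"dy":0,"dz":0,"spin":0,"jaw":0}

```text
time_s: 4.15
position: [0.4389, 0.0457, 0.0351]
tool_rot: [0.796, 0.605, 0.0, 0.0]
wrist_force: [0.1, 0.2, 0.0]
gripper_width: 0.0172
grip_force: 0.0
```

>>> send_rows:
  rows:
    - {"dx":0,"dy":0,"dz":0,"spin":0,"jaw":0}
    - {"dx":0,"dy":0,"dz":0,"spin":0,"jaw":0}
    - {"dx":0,"dy":0,"dz":-0.05,"spin":0,"jaw":0}
    - {"dx":0,"dy":0,"dz":-0.08,"spin":0,"jaw":0}
    - {"dx":0,"dy":0,"dz":-0.1,"spin":0,"jaw":0}

```text
time_s: 4.65
position: [0.4372, 0.0455, 0.1267]
tool_rot: [0.796, 0.605, -0.001, -0.001]
wrist_force: [0.5, 0.6, -0.1]
gripper_width: 0.015
grip_force: 12.0
```

The blank is held at 15 mm width with 12 N. Next I carry it to the tray.

>>> send_rows:
  rows:
    - {"dx":-0.06,"dy":0.0833,"dz":0,"spin":0,"jaw":0}
    - {"dx":-0.06,"dy":0.0833,"dz":0,"spin":0,"jaw":0}
    - {"dx":-0.06,"dy":0.0833,"dz":0,"spin":0,"jaw":0}
    - {"dx":-0.06,"dy":0.0833,"dz":0,"spin":0,"jaw":0}
    - {"dx":-0.06,"dy":0.0833,"dz":0,"spin":0,"jaw":0}

```text
time_s: 5.15
position: [0.5677, -0.116, 0.1265]
tool_rot: [0.796, 0.605, -0.0, -0.0]
wrist_force: [-0.6, 1.0, 0.8]
gripper_width: 0.0149
grip_force: 12.0
```

>>> send_rows:
  rows:
    - {"dx":-0.06,"dy":0.0833,"dz":0,"spin":0,"jaw":0}
    - {"dx":-0.06,"dy":0.0833,"dz":0,"spin":0,"jaw":0}
    - {"dx":0,"dy":0,"dz":0,"spin":0,"jaw":0}
    - {"dx":0,"dy":0,"dz":0,"spin":0,"jaw":0}

```text
time_s: 5.55
position: [0.6179, -0.179, 0.1259]
tool_rot: [0.797, 0.605, -0.0, -0.001]
wrist_force: [-0.8, -0.2, -0.3]
gripper_width: 0.0152
grip_force: 12.0
```

```bash
python3 - <<'E'
from h import *
st=monitor.state();print(st['position'],st['grip_force'],st['gripper_width'],st['qpos'])
c=grab('scene'); cv2.imwrite('pics/scene4.png',cv2.resize(c['image'][120:250,110:280,::-1],None,fx=4.5,fy=4.5,interpolation=cv2.INTER_CUBIC))
E
```

```text
[ 0.61790839 -0.17902936  0.12586878] 12.000018060207367 0.015160569170339243 [-2.84417356e-01  4.71944537e-01  1.66558258e+00  1.55231129e-04
  1.00563442e+00 -1.22664264e-02]
```

View pics/scene4.png

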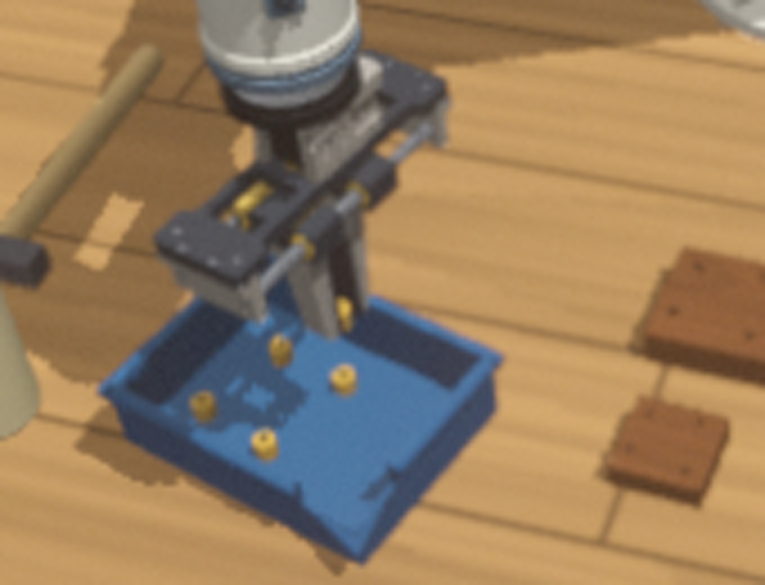

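The blank is held between the fingertips at crop (345,312), over free tray floor. I'll set it down and release.

>>> send_rows:
  rows:
    - {"dx":0,"dy":0,"dz":0.1,"spin":0,"jaw":0}
    - {"dx":0,"dy":0,"dz":0.1,"spin":0,"jaw":0}
    - {"dx":0,"dy":0,"dz":0.06,"spin":0,"jaw":0}
    - {"dx":0,"dy":0,"dz":0.02,"spin":0,"jaw":0}
    - {"dx":0,"dy":0,"dz":0,"spin":0,"jaw":0}

```text
time_s: 6.1
position: [0.6173, -0.1775, 0.014]
tool_rot: [0.796, 0.605, -0.001, -0.001]
wrist_force: [-0.2, -0.8, -0.3]
gripper_width: 0.0154
grip_force: 12.0
```

>>> send_rows:
  rows:
    - {"dx":0,"dy":0,"dz":0,"spin":0,"jaw":0}
    - {"dx":0,"dy":0,"dz":0,"spin":0,"jaw":0}

```text
time_s: 6.3
position: [0.6195, -0.1787, 0.0165]
tool_rot: [0.796, 0.605, 0.001, 0.001]
wrist_force: [0.4, -0.0, -0.3]
gripper_width: 0.0152
grip_force: 12.0
```

>>> send_rows:
  rows:
    - {"dx":0,"dy":0,"dz":0.008,"spin":0,"jaw":0}
    - {"dx":0,"dy":0,"dz":0,"spin":0,"jaw":0}

```text
time_s: 6.5
position: [0.6187, -0.1787, 0.0121]
tool_rot: [0.796, 0.605, 0.0, 0.0]
wrist_force: [-0.5, -0.4, 0.3]
gripper_width: 0.0152
grip_force: 12.0
```

```bash
python3 - <<'E'
from h import *
for i in range(2):
    st=monitor.state();print(st['position'],st['wrist_force'])
E
```

```text
[ 0.61865678 -0.17872514  0.01205787] [-0.48543192 -0.4138673   0.26191964]
[ 0.61865678 -0.17872514  0.01205787] [-0.48543192 -0.4138673   0.26191964]
```

>>> send_rows:
  rows:
    - {"dx":0,"dy":0,"dz":0.004,"spin":0,"jaw":0}
    - {"dx":0,"dy":0,"dz":0,"spin":0,"jaw":0.2}
    - {"dx":0,"dy":0,"dz":0,"spin":0,"jaw":0.4}
    - {"dx":0,"dy":0,"dz":0,"spin":0,"jaw":0.4}
    - {"dx":0,"dy":0,"dz":0,"spin":0,"jaw":0.4}

```text
time_s: 7.0
position: [0.6184, -0.1786, 0.01]
tool_rot: [0.796, 0.605, 0.0, -0.0]
wrist_force: [0.6, 0.0, -0.2]
gripper_width: 0.0363
grip_force: 0.0
```

>>> send_rows:
  rows:
    - {"dx":0,"dy":0,"dz":-0.05,"spin":0,"jaw":0.4}
    - {"dx":0,"dy":0,"dz":-0.12,"spin":0,"jaw":0.4}
    - {"dx":0,"dy":0,"dz":-0.12,"spin":0,"jaw":0.4}
    - {"dx":0,"dy":0,"dz":-0.06,"spin":0,"jaw":0.4}
    - {"dx":-0.08,"dy":-0.05,"dz":0,"spin":0,"jaw":0.4}

```text
time_s: 7.5
position: [0.5955, -0.2035, 0.1549]
tool_rot: [0.795, 0.606, 0.003, 0.004]
wrist_force: [0.2, -0.8, 0.2]
gripper_width: 0.0367
grip_force: 0.0
```

>>> send_rows:
  rows:
    - {"dx":-0.08,"dy":-0.05,"dz":0,"spin":0,"jaw":0.4}
    - {"dx":-0.08,"dy":-0.05,"dz":0,"spin":0,"jaw":0.4}
    - {"dx":-0.06,"dy":-0.039,"dz":0,"spin":0,"jaw":0.4}
    - {"dx":0,"dy":0,"dz":0,"spin":0,"jaw":0.4}
    - {"dx":0,"dy":0,"dz":0,"spin":0,"jaw":0.4}

```text
time_s: 8.0
position: [0.5135, -0.2744, 0.1502]
tool_rot: [0.797, 0.605, 0.0, 0.0]
wrist_force: [0.4, -0.6, -0.3]
gripper_width: 0.0367
grip_force: 0.0
```

```bash
python3 - <<'E'
from h import *
st=monitor.state();print(st['position'],st['tool_rot'],st['wrist_force'])
for n in('scene','top'):
    c=grab(n); print(n,fit_tray(c,[.607,-.2215,1.301]))
c=load('scene');cv2.imwrite('pics/scene5.png',cv2.resize(c['image'][120:250,110:280,::-1],None,fx=4.5,fy=4.5,interpolation=cv2.INTER_CUBIC))
E
```

```text
[ 0.51346243 -0.2743657   0.15023175] [7.96582975e-01 6.04529125e-01 2.52574781e-04 1.92158509e-04] [ 0.35301339 -0.55777725 -0.33377796]
scene (array([ 0.60988074, -0.2212704 ,  1.30417769]), np.float64(0.0032618814066396325), 631, np.float64(0.054639082302951336))
top (array([ 0.60534514, -0.22298553,  1.29474269]), np.float64(0.0025785841646558914), 298, np.float64(0.056342054507351635))
```

View pics/scene5.png

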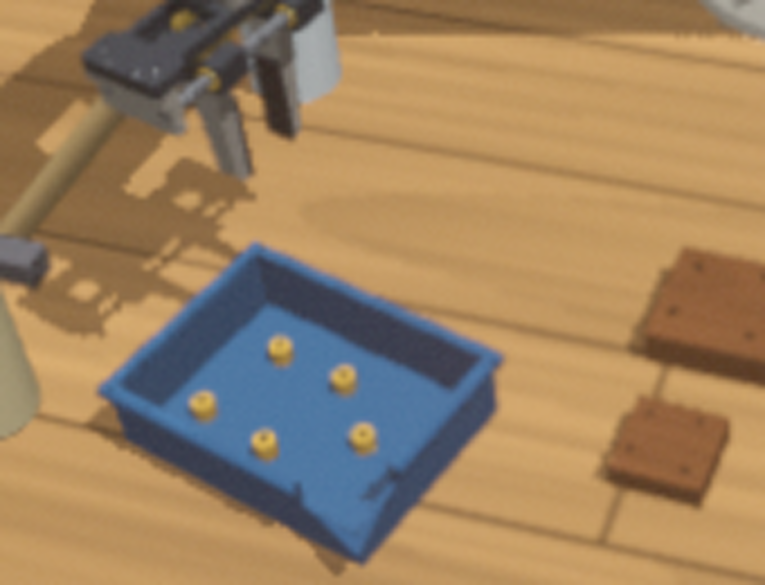

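All five blanks stand in the tray, the new one at crop (362,437), and the gripper is above the back end of the +y wall rim. The jaw line is along tray y. I'll pinch the rim and, at the same time, work out the arc of the tilt.

>>> send_rows:
  rows:
    - {"dx":0,"dy":0,"dz":0.08,"spin":0,"jaw":0.3}
    - {"dx":0,"dy":0,"dz":0.08,"spin":0,"jaw":0.3}
    - {"dx":0,"dy":0,"dz":0.07,"spin":0,"jaw":0.3}
    - {"dx":0,"dy":0,"dz":0.06,"spin":0,"jaw":0.3}
    - {"dx":0,"dy":0,"dz":0,"spin":0,"jaw":0.3}

```text
time_s: 8.6
position: [0.5122, -0.2721, 0.0309]
tool_rot: [0.796, 0.606, -0.001, -0.002]
wrist_force: [0.1, 0.1, 0.0]
gripper_width: 0.0276
grip_force: 0.0
```

>>> send_rows:
  rows:
    - {"dx":0,"dy":0,"dz":0,"spin":0,"jaw":0}
    - {"dx":0,"dy":0,"dz":0,"spin":0,"jaw":0}
    - {"dx":0,"dy":0,"dz":0,"spin":0,"jaw":0}
    - {"dx":0,"dy":0,"dz":0,"spin":0,"jaw":0}
    - {"dx":0,"dy":0,"dz":0,"spin":0,"jaw":0}
  squeeze: 20

```text
time_s: 9.1
position: [0.5147, -0.2743, 0.0354]
tool_rot: [0.796, 0.605, 0.001, 0.001]
wrist_force: [1.1, 3.1, 6.4]
gripper_width: 0.0094
grip_force: 20.0
```

```bash
cat > arc.py <<'E'
from h import *
from scipy.spatial.transform import Rotation as Ro
yaw=1.301; piv=np.array([.1,-.075,0]); g=np.array([-.076,.076,.05]); ax=np.array([.6,.8,0])
Z=Ro.from_euler('z',yaw).as_matrix()
def pose(th):  # bead centre rel. to pivot (world), tool-y yaw (pointing tray -y)
    M=Z@Ro.from_rotvec(-ax*np.deg2rad(th)).as_matrix()   # back goes up
    p=M@(g-piv); y=-M[:,1]; return p,np.arctan2(y[1],y[0])
E
python3 - <<'E'
from arc import *
st=monitor.state();print(st['position'],st['wrist_force'],st['gripper_width'],st['grip_force'])
print('check back-up',pose(0)[0],pose(35)[0])
for t in range(0,35,5):
    p0,y0=pose(t);p1,y1=pose(t+5);d=p1-p0; ym=(y0+y1)/2
    ty=np.array([np.cos(ym),np.sin(ym)]);tx=np.array([-ty[1],ty[0]])
    print(t+5,'per row(5): dx %.4f dy %.4f dz %.4f spin %.4f'%(d[:2]@tx/2,d[:2]@ty/2,-d[2]/2,-(y1-y0)/np.pi/5), d.round(3))
E
```

```text
[ 0.51466001 -0.27432311  0.03539276] [1.1251432  3.0618011  6.36604733] 0.009410771357420722 20.002351999282837
check back-up [-0.19244779 -0.12938643  0.05      ] [-0.18202391 -0.1213381  -0.09176799]
5 per row(5): dx -0.0014 dy -0.0010 dz 0.0102 spin 0.0001 [-0.003 -0.002 -0.02 ]
10 per row(5): dx -0.0007 dy -0.0005 dz 0.0103 spin 0.0004 [-0.001 -0.001 -0.021]
15 per row(5): dx 0.0000 dy 0.0000 dz 0.0103 spin 0.0006 [ 0.     0.    -0.021]
20 per row(5): dx 0.0008 dy 0.0006 dz 0.0103 spin 0.0008 [ 0.002  0.001 -0.021]
25 per row(5): dx 0.0015 dy 0.0011 dz 0.0102 spin 0.0011 [ 0.003  0.002 -0.02 ]
30 per row(5): dx 0.0023 dy 0.0015 dz 0.0100 spin 0.0013 [ 0.004  0.003 -0.02 ]
35 per row(5): dx 0.0030 dy 0.0019 dz 0.0097 spin 0.0016 [ 0.006  0.004 -0.019]
```

```bash
sed -i 's/-ax\*np/ax*np/' arc.py; python3 - <<'E'
from arc import *
print('check back-up',pose(0)[0],pose(35)[0])
for t in range(0,40,5):
    p0,y0=pose(t);p1,y1=pose(t+5);d=p1-p0; ym=(y0+y1)/2
    ty=np.array([np.cos(ym),np.sin(ym)]);tx=np.array([-ty[1],ty[0]])
    print(t+5,'per row(5): dx %.4f dy %.4f dz %.4f spin %.4f'%(d[:2]@tx/2,d[:2]@ty/2,-d[2]/2,-(y1-y0)/np.pi/5), d.round(3))
E
```

```text
check back-up [-0.19244779 -0.12938643  0.05      ] [-0.136624   -0.0862846   0.17368319]
5 per row(5): dx 0.0021 dy 0.0016 dz -0.0100 spin 0.0001 [0.004 0.003 0.02 ]
10 per row(5): dx 0.0028 dy 0.0021 dz -0.0097 spin 0.0004 [0.006 0.004 0.019]
15 per row(5): dx 0.0035 dy 0.0025 dz -0.0094 spin 0.0006 [0.007 0.005 0.019]
20 per row(5): dx 0.0042 dy 0.0030 dz -0.0090 spin 0.0008 [0.008 0.006 0.018]
25 per row(5): dx 0.0048 dy 0.0033 dz -0.0085 spin 0.0011 [0.009 0.007 0.017]
30 per row(5): dx 0.0055 dy 0.0037 dz -0.0079 spin 0.0013 [0.01  0.008 0.016]
35 per row(5): dx 0.0061 dy 0.0039 dz -0.0073 spin 0.0016 [0.011 0.009 0.015]
40 per row(5): dx 0.0068 dy 0.0040 dz -0.0067 spin 0.0019 [0.012 0.01  0.013]
```

The arc is now consistent: the grip rises from 50 to 174 mm and moves forward. I'll start with the first 10 degrees.

>>> send_rows:
  rows:
    - {"dx":0.0021,"dy":0.0016,"dz":-0.01,"spin":0.0001,"jaw":0}
    - {"dx":0.0021,"dy":0.0016,"dz":-0.01,"spin":0.0001,"jaw":0}
    - {"dx":0.0021,"dy":0.0016,"dz":-0.01,"spin":0.0001,"jaw":0}
    - {"dx":0.0021,"dy":0.0016,"dz":-0.01,"spin":0.0001,"jaw":0}
    - {"dx":0.0021,"dy":0.0016,"dz":-0.01,"spin":0.0001,"jaw":0}

```text
time_s: 9.6
position: [0.5175, -0.2708, 0.0542]
tool_rot: [0.797, 0.604, -0.0, -0.0]
wrist_force: [0.8, -0.3, -3.6]
gripper_width: 0.0096
grip_force: 20.0
```

>>> send_rows:
  rows:
    - {"dx":0.0028,"dy":0.0021,"dz":-0.0097,"spin":0.0004,"jaw":0}
    - {"dx":0.0028,"dy":0.0021,"dz":-0.0097,"spin":0.0004,"jaw":0}
    - {"dx":0.0028,"dy":0.0021,"dz":-0.0097,"spin":0.0004,"jaw":0}
    - {"dx":0.0028,"dy":0.0021,"dz":-0.0097,"spin":0.0004,"jaw":0}
    - {"dx":0.0028,"dy":0.0021,"dz":-0.0097,"spin":0.0004,"jaw":0}

```text
time_s: 10.1
position: [0.5233, -0.2665, 0.0737]
tool_rot: [0.798, 0.602, 0.0, -0.0]
wrist_force: [0.9, 0.3, -3.1]
gripper_width: 0.01
grip_force: 20.0
```

```bash
cat >> h.py <<'E'
def pose_tray(c,x0,th0,outl=.006,yaw0=1.301):
    """fit full tray pose: floor plane (blue pts) via box model; returns R,t"""
    from scipy.optimize import least_squares
    from scipy.spatial.transform import Rotation as Ro
    W=cloud(c); R,G,B=np.moveaxis(c['image'].astype(int),2,0)
    m=(B>R+25)&(B>G+10)&(c['depth']>0)&(np.linalg.norm(W-np.r_[x0,.05],axis=2)<.19)
    P=W[m]
    boxes=[]  # (centre, half)
    for cx,cy,cz,hx,hy,hz in [(0,0,.002,.1,.075,.002),(.098,0,.0275,.002,.075,.0275),(-.098,0,.0275,.002,.075,.0275),(0,.073,.0275,.1,.002,.0275),(0,-.073,.0275,.1,.002,.0275),
        (.101,.02,.05,.005,.05,.005),(-.101,0,.05,.005,.081,.005),(0,.076,.05,.106,.005,.005),(-.02,-.076,.05,.08,.005,.005)]:
        boxes.append((np.array([cx,cy,cz]),np.array([hx,hy,hz])))
    def f(p):
        L=Ro.from_rotvec(p[:3]).inv().apply(P-p[3:])
        return np.min([np.linalg.norm(np.maximum(abs(L-a)-h,0),axis=1) for a,h in boxes],axis=0)
    best=None
    for th in th0:
      for ax in ([.6,.8,0],[0,1,0]):
        M=Ro.from_euler('z',yaw0)*Ro.from_rotvec(np.array(ax)*np.deg2rad(th))
        piv=np.r_[.608-.0,-.222,0]+Ro.from_euler('z',yaw0).apply([.1,-.075,0])
        t=piv-M.apply([.1,-.075,0])
        r=least_squares(f,np.r_[M.as_rotvec(),t],loss='soft_l1',f_scale=.003)
        if best is None or r.cost<best.cost: best=r
    M=Ro.from_rotvec(best.x[:3]).as_matrix(); t=best.x[3:]
    print('n',len(P),'rms',np.sqrt((f(best.x)**2).mean()).round(4),'tilt',np.rad2deg(np.arccos(M[2,2])).round(1),'slope x,y',np.rad2deg(np.arcsin(M[2,:2])).round(1),
      'corners z',{k:((M@np.array(q)+t)*1000).round(0).tolist() for k,q in dict(spout=(.1,-.075,0),xy=(.1,.075,0),mm=(-.1,-.075,0),back=(-.1,.075,0)).items()})
    return M,t
E
python3 - <<'E'
from h import *
st=monitor.state();print(st['position'],st['wrist_force'],st['gripper_width'],st['grip_force'])
for n in('scene','top'):
    c=grab(n); pose_tray(c,[.607,-.2215],[10])
E
```

```text
[ 0.52331744 -0.26645327  0.07366544] [ 0.8671292   0.27556167 -3.09159372] 0.01004650701400348 20.00189575832337
n 3070 rms 0.001 tilt 9.6 slope x,y [-6.4  7.1] corners z {'spout': [709.0, -146.0, 2.0], 'xy': [566.0, -103.0, 21.0], 'mm': [654.0, -337.0, 25.0], 'back': [512.0, -294.0, 43.0]}
n 1857 rms 0.001 tilt 10.0 slope x,y [-6.9  7.2] corners z {'spout': [706.0, -145.0, 3.0], 'xy': [564.0, -103.0, 22.0], 'mm': [652.0, -336.0, 27.0], 'back': [510.0, -294.0, 46.0]}
```

The fit works well: tilt is about 10°, the pouring corner is down and both side corners are raised. I'll continue to 25°.

>>> send_rows:
  rows:
    - {"dx":0.0035,"dy":0.0025,"dz":-0.0094,"spin":0.0006,"jaw":0}
    - {"dx":0.0035,"dy":0.0025,"dz":-0.0094,"spin":0.0006,"jaw":0}
    - {"dx":0.0035,"dy":0.0025,"dz":-0.0094,"spin":0.0006,"jaw":0}
    - {"dx":0.0035,"dy":0.0025,"dz":-0.0094,"spin":0.0006,"jaw":0}
    - {"dx":0.0035,"dy":0.0025,"dz":-0.0094,"spin":0.0006,"jaw":0}

```text
time_s: 10.7
position: [0.5302, -0.2611, 0.0925]
tool_rot: [0.801, 0.598, 0.0, 0.0]
wrist_force: [0.5, 1.1, -3.8]
gripper_width: 0.0104
grip_force: 20.0
```

>>> send_rows:
  rows:
    - {"dx":0.0042,"dy":0.003,"dz":-0.009,"spin":0.0008,"jaw":0}
    - {"dx":0.0042,"dy":0.003,"dz":-0.009,"spin":0.0008,"jaw":0}
    - {"dx":0.0042,"dy":0.003,"dz":-0.009,"spin":0.0008,"jaw":0}
    - {"dx":0.0042,"dy":0.003,"dz":-0.009,"spin":0.0008,"jaw":0}
    - {"dx":0.0042,"dy":0.003,"dz":-0.009,"spin":0.0008,"jaw":0}

```text
time_s: 11.2
position: [0.5383, -0.2548, 0.1104]
tool_rot: [0.805, 0.593, 0.0, -0.0]
wrist_force: [-0.0, -0.3, -3.9]
gripper_width: 0.0107
grip_force: 20.0
```

>>> send_rows:
  rows:
    - {"dx":0.0048,"dy":0.0033,"dz":-0.0085,"spin":0.0011,"jaw":0}
    - {"dx":0.0048,"dy":0.0033,"dz":-0.0085,"spin":0.0011,"jaw":0}
    - {"dx":0.0048,"dy":0.0033,"dz":-0.0085,"spin":0.0011,"jaw":0}
    - {"dx":0.0048,"dy":0.0033,"dz":-0.0085,"spin":0.0011,"jaw":0}
    - {"dx":0.0048,"dy":0.0033,"dz":-0.0085,"spin":0.0011,"jaw":0}

```text
time_s: 11.7
position: [0.5475, -0.2477, 0.1274]
tool_rot: [0.81, 0.586, 0.0, -0.0]
wrist_force: [0.0, 0.9, -4.0]
gripper_width: 0.0113
grip_force: 20.0
```

```bash
python3 - <<'E'
from h import *
st=monitor.state();print(st['position'],st['wrist_force'],st['gripper_width'],st['grip_force'])
for n in('scene','top'):
    c=grab(n); pose_tray(c,[.62,-.21],[25])
E
```

```text
[ 0.54751386 -0.24767018  0.12742975] [ 0.00884688  0.89724969 -3.9961455 ] 0.011305913108910864 20.00016063451767
n 3760 rms 0.0009 tilt 25.0 slope x,y [-14.5  19.9] corners z {'spout': [711.0, -147.0, 1.0], 'xy': [581.0, -92.0, 52.0], 'mm': [653.0, -332.0, 51.0], 'back': [523.0, -277.0, 102.0]}
n 1502 rms 0.0007 tilt 25.8 slope x,y [-14.8  20.6] corners z {'spout': [707.0, -146.0, 3.0], 'xy': [577.0, -92.0, 56.0], 'mm': [650.0, -331.0, 54.0], 'back': [521.0, -277.0, 107.0]}
```

The tilt is 25° but is drifting toward the y side: slopes are 14.6° in x and 20° in y. I'll counter with a small reverse spin while raising on.

>>> send_rows:
  rows:
    - {"dx":0.0055,"dy":0.0037,"dz":-0.0079,"spin":-0.004,"jaw":0}
    - {"dx":0.0055,"dy":0.0037,"dz":-0.0079,"spin":-0.004,"jaw":0}
    - {"dx":0.0055,"dy":0.0037,"dz":-0.0079,"spin":-0.004,"jaw":0}
    - {"dx":0.0055,"dy":0.0037,"dz":-0.0079,"spin":-0.004,"jaw":0}
    - {"dx":0.0055,"dy":0.0037,"dz":-0.0079,"spin":-0.004,"jaw":0}

```text
time_s: 12.3
position: [0.558, -0.2393, 0.1433]
tool_rot: [0.791, 0.612, 0.0, 0.0]
wrist_force: [-1.0, -0.6, -2.9]
gripper_width: 0.0116
grip_force: 20.0
```

```bash
python3 - <<'E'
from h import *
st=monitor.state();print(st['position'],st['wrist_force'],st['gripper_width'],st['grip_force'])
for n in('scene','top'):
    c=grab(n); pose_tray(c,[.62,-.21],[30])
E
```

```text
[ 0.55795105 -0.23932433  0.14332463] [-1.00484948 -0.61292802 -2.93114166] 0.011588213209864456 20.001099754354073
n 3856 rms 0.0018 tilt 29.6 slope x,y [-19.8  21.1] corners z {'spout': [711.0, -147.0, -0.0], 'xy': [584.0, -90.0, 54.0], 'mm': [659.0, -328.0, 68.0], 'back': [531.0, -271.0, 122.0]}
n 1364 rms 0.0006 tilt 30.2 slope x,y [-20.   21.6] corners z {'spout': [707.0, -146.0, 3.0], 'xy': [579.0, -90.0, 58.0], 'mm': [658.0, -327.0, 72.0], 'back': [530.0, -272.0, 127.0]}
```

At 30° the slopes are balanced (20° and 21°). Now the last 5°.

>>> send_rows:
  rows:
    - {"dx":0.0061,"dy":0.0039,"dz":-0.0073,"spin":-0.0025,"jaw":0}
    - {"dx":0.0061,"dy":0.0039,"dz":-0.0073,"spin":-0.0025,"jaw":0}
    - {"dx":0.0061,"dy":0.0039,"dz":-0.0073,"spin":-0.0025,"jaw":0}
    - {"dx":0.0061,"dy":0.0039,"dz":-0.0073,"spin":-0.0025,"jaw":0}
    - {"dx":0.0061,"dy":0.0039,"dz":-0.0073,"spin":-0.0025,"jaw":0}

```text
time_s: 12.9
position: [0.5684, -0.2292, 0.1578]
tool_rot: [0.779, 0.627, 0.0, 0.0]
wrist_force: [-0.4, -0.9, -3.6]
gripper_width: 0.0114
grip_force: 20.0
```

>>> send_rows:
  rows:
    - {"dx":0,"dy":0,"dz":0,"spin":0,"jaw":0}
    - {"dx":0,"dy":0,"dz":0,"spin":0,"jaw":0}
    - {"dx":0,"dy":0,"dz":0,"spin":0,"jaw":0}
    - {"dx":0,"dy":0,"dz":0,"spin":0,"jaw":0}
    - {"dx":0,"dy":0,"dz":0,"spin":0,"jaw":0}

```text
time_s: 13.4
position: [0.568, -0.2294, 0.1574]
tool_rot: [0.779, 0.627, -0.0, -0.0]
wrist_force: [0.9, -0.4, -4.0]
gripper_width: 0.0113
grip_force: 20.0
```

```bash
python3 - <<'E'
from h import *
st=monitor.state();print(st['position'],st['wrist_force'],st['gripper_width'],st['grip_force'])
im=[]
for n in('scene','top'):
    c=grab(n); pose_tray(c,[.62,-.21],[35])
    a=c['image'][120:250,110:240,::-1] if n=='scene' else c['image'][110:210,265:365,::-1]
    im.append(cv2.resize(a,(400,400),interpolation=cv2.INTER_CUBIC))
cv2.imwrite('pics/tilt1.png',np.hstack(im))
E
```

```text
[ 0.56797319 -0.22943803  0.15741802] [ 0.91356614 -0.3698333  -3.97840413] 0.011312976821507226 20.01504345709691
n 4039 rms 0.0024 tilt 34.3 slope x,y [-25.2  21.7] corners z {'spout': [711.0, -147.0, -0.0], 'xy': [584.0, -89.0, 55.0], 'mm': [668.0, -323.0, 85.0], 'back': [541.0, -265.0, 140.0]}
n 1186 rms 0.0007 tilt 34.7 slope x,y [-25.   22.4] corners z {'spout': [706.0, -145.0, 3.0], 'xy': [579.0, -89.0, 60.0], 'mm': [666.0, -322.0, 88.0], 'back': [539.0, -266.0, 145.0]}
```

View pics/tilt1.png

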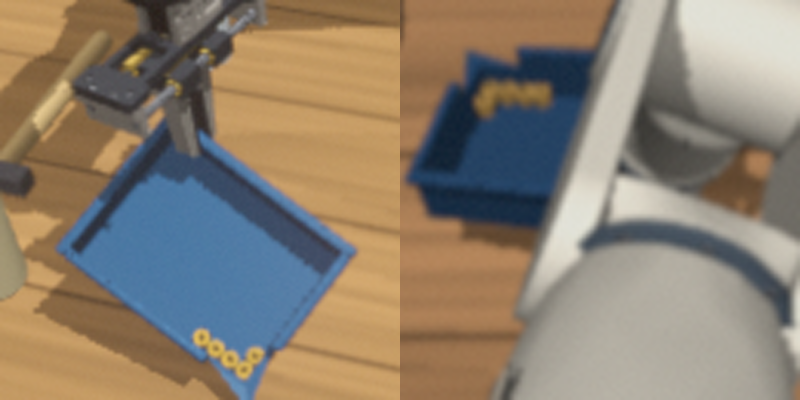

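Four blanks lie in a row along the -y wall into the corner and one sits on the +x wall next to the corner; the tray is held at 34.5°. I'll measure how tightly they are packed.

```bash
python3 - <<'E'
from h import *
c=load('scene'); M,t=pose_tray(c,[.62,-.21],[35]); 
for px in [(202,338),(216,349),(230,359),(244,370),(255,355)]:
    u=(px[0]+.5)*130/400-.5+110; v=(px[1]+.5)*130/400-.5+120
    a=world(c,[u,v],0.)[0]; o=np.array(c['pose'])[:3,3]; 
    ol=M.T@(o-t); dl=M.T@(a-o); k=(.018-ol[2])/dl[2]; print(((ol+k*dl)*1000).round(0))
E
```

```text
n 4039 rms 0.0024 tilt 34.3 slope x,y [-25.2  21.7] corners z {'spout': [711.0, -147.0, -0.0], 'xy': [584.0, -89.0, 55.0], 'mm': [668.0, -323.0, 85.0], 'back': [541.0, -265.0, 140.0]}
[ 40. -61.  18.]
[ 56. -61.  18.]
[ 71. -60.  18.]
[ 87. -61.  18.]
[ 87. -44.  18.]
```

The blanks touch one another and sit firmly in the corner, the nearest centre 9 and 10 mm from its walls and none spilled. The tray stands only on its corner and the grip, so I'm handing in.

```bash
python3 -c "
from plant import manip; print(manip.close_job())"
```

```text
the job is handed in; nothing more can be done
None
```

The last blank is in the brass tray, which is handed in still gripped by its rim at about 34.5°, pouring corner on the bench; all five blanks lie touching in that corner, four along one wall with the farthest centre 57 mm out, and none spilled.

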